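Test a customer's remote fob: brace the tester on the bench stop and press its button

TASK

Test the remote fob: slide the loose fob tester (the grey device with the remote fob and a stub antenna on top) straight back until its rear edge is flush against the dark steel stop at the far end of its board, and press the button on its front edge fully in, so that the stop takes the push. Then let the button come out again and leave the tester lying flush against the stop. Leave the key reader, the similar device with a key on top, where it is.

Things in the scene. Friction and masses are not known exactly. Their poses are not given: they have to be found in the camera images.
- fob_tester: Loose grey device lying flat, 90 long (x) x 76 wide (y) x 34 mm high; on top a black remote fob (35 x 59 x 14, fixed) and a stub antenna (30 mm, rear corner). 0.3 kg, slides under 1 to 3 N. Origin: centre of underside. +x: to its flat rear edge (45 mm off), which faces the stop; -x: front edge with the button. Starts 20 to 65 mm from the stop, up to 7 degrees skew, left or right of the key reader.
- fob_tester_press (a point): Centre of the front face of the tester's black push button, mid front edge, 19 mm above the tester's underside (29 mm above the worktop); the face is 30 mm wide (y) x 16 high and stands 12 mm proud of the housing (57 mm from the tester's origin) when out, 6 mm when fully in. Axes as the tester's: pushed level along +x; this point moves with the button.
- fob_tester_button (a joint): Travel of the tester's spring button in m: 0 out, 0.006 fully in. It starts to move at 3 N and is fully in at 5 N; it springs back when released. With nothing behind it the tester slides away before the button is in.
- bench_stop: The stop: dark steel angle bar, 280 mm long (y), 30 mm high, upright leg 6 mm thick, fixed across the far end of a fixed plywood board (230 x 280 mm, 10 mm thick) on which both devices lie. Origin: foot of the middle of its flat front face, on the board's top. +x points square into the bar, away from the devices; front face: plane x = 0. The board spans x -200 to +30 mm.
- key_reader: Loose grey device of the same housing, size and front button as the tester, but with a black car key (31 x 73 mm) instead of a fob on top, and no antenna. Origin and axes as the tester's. It stands beside the tester, at least 40 mm away, and must stay where it is.

How it is judged:
On the way:
1. the tester's rear edge is against the bench stop and its button is pressed fully in while the stop takes the push (value of joint fob_tester_button above 0.0045 m and contact force between fob_tester and bench_stop above 2 N and angle between the x axis of fob_tester and the x axis of bench_stop, either way round below 0.17 rad), for 0.2 s.
At the end, for the whole second after the job is handed in: The tester lies flat and still, its rear edge within 12 mm of the bench stop's front face and square to it within 10 degrees, and its button is out again (less than 2 mm in) (value of joint fob_tester_button below 0.002 m and x of fob_tester in the frame of bench_stop between -0.057 and -0.04 m and angle between the x axis of fob_tester and the x axis of bench_stop, either way round below 0.17 rad and angle between fob_tester's own z axis and vertical below 0.1 rad and linear speed of fob_tester below 0.02 m/s); the robot touches nothing.
It fails at once if the key reader is shifted by more than 20 mm (distance of key_reader from where it was at the start of the episode above 0.02 m).
It also fails if it takes over 40 s, if anything falls off the work surface, if the arm or the gripper's body presses on something with over 40 N, if the wrist force passes 120 N, or if a joint passes its speed limit or range.

ROBOT

A 7-joint arm with a two-finger parallel gripper is mounted at the origin on a cart in front of the work surface, level with it; the furniture and walls round the work are solid. World frame = base frame: x ahead of the robot, y to its left, z up, the work surface at z = 0. Lengths are in m, angles in rad, forces in N, time in s.
With the tool pointing down it reaches from about 0.425 to 0.925 m from the base axis. Payload 6.8 kg.
Tool frame: the origin (TCP) lies where the fingers leave the gripper's body, on its centre line; the fingertips stand 73 mm ahead of it and the grasp point (between the pads) lies 54 mm ahead of it; z points along the fingers, y is the line along which they close (so a half turn about z gives the same grasp; the last joint's range is limited). The gripper opens to 85 mm and grips with 20 to 120 N. Pads are 22 mm wide; open, the fingers measure 114 mm over their backs; the gripper's body (76 mm by 85 mm) begins 54 mm behind the grasp point. The pads swing forward as they close: fully open they stand 13 mm farther back than shut.
Start: joints at [-1.238, 0.477, 0.022, 1.555, -0.011, 1.109, -0.083], TCP at [0.288, 0.61, 0.304] pointing down, gripper open.
Joint ranges: [-2.96, 2.96], [-0.34, 2.1], [-1.41, 1.46], [0.24, 2.44], [-1.37, 4.51], [0.17, 1.92], [-2.96, 2.96]. Speed limits (rad/s): [2.39, 2.39, 3.14, 3.14, 3.14, 3.14, 3.14].

INTERFACE

Orientations are given as a rotation vector (axis times angle).
In Python, from bench import r, grab_frame, camera_info, hand_in gives the robot as it stands (r), with the cameras as plain functions and the job as plain functions.
- The arm moves only by the tool send_path, called after "Emit:" as name(argument=value, ...), one argument or row to a line, values as JSON. Schema: {"type":"object","properties":{"offsets":{"type":"array","items":{"type":"number"},"minItems":6,"maxItems":30},"aperture":{"type":"number"},"grip_n":{"type":"number"},"only":{"type":"string"},"quiet":{"type":"boolean"},"lines":{"type":"string"}},"required":["offsets"],"additionalProperties":false}. offsets is one flat list of numbers that holds 1 to 5 rows one after another, with no inner brackets; each row has 6 numbers: dx, dy, dz in shares of 250 mm (1.0 is 250 mm), then a rotation vector rx, ry, rz in shares of 2 pi rad (1.0 is 2 pi rad); each row is the pose to reach, as a shift and turn from the pose commanded when the call began, along the tool's axes at that moment; what a row does not reach only later rows make up. A row lasts 1/10 s, in which the tool goes at most 0.05 m and 0.15 rad, less where a joint would pass 70% of its speed; a pose out of reach is approached as far as the arm can. aperture is the finger opening in m, set as the call begins (left out keeps the last). The fingers move at their own pace and stop on an object; grip_n is the grip in N (left out, the last holds). Time passes only in rows, so rows that do not move let the fingers close. The tool returns the time, the measured TCP pose, the force, the opening and the grip force at its end. only (a regular expression) keeps the lines of the reply that match it, lines (a string "A,B") keeps lines A to B, and quiet returns only ok. Shift and turn numbers lie between -1 and 1, and a call with a number outside is refused. Input that does not fit is refused with a message, and nothing moves.
- r.get_obs(): the state, without advancing time (a new reading comes with each control period).
- grab_frame(name): name is "scene" or "top" or "wrist"; returns (picture, depth): 384x512x3 uint8, blue, green, red; 384x512 float32, m along the optical axis (not along the pixel's ray), 0 where there is no reading.
- camera_info(name): a dict with "camera_matrix" (3x3 intrinsics, pixels), "R" (3x3) and "t" (3): a world point X has camera coordinates R X + t. Camera axes: x right, y down, z forward; pixel columns grow to the right and rows downward; lengths in m; the calibration is good to about 2 mm. The wrist camera is an equidistant fisheye: a pixel r from the principal point sees the ray r / f radians off the axis. A picture is of the moment at which its call begins: read the wrist's pose just before it. camera_info takes no time and is no camera call; for the wrist camera it gives the pose at the moment of the call.
- hand_in(): hands the job in; it is judged then, once.
The state is a dict: "clock": time; "joints": joint angles; "qvel": joint speeds; "tau": joint torques, N m; "tcp_pos": TCP position; "orientation": TCP orientation; "contact_force": force on the tool from outside, world axes, zero at the start; "moment": the same for the moment, N m; "grip_width": finger opening in m; "gripper_force": force on a finger pad.
Only numpy, scipy, OpenCV 4.12 (cv2) and the standard library are available. Lean on these libraries where they do the work, as an engineer would, in place of code of your own. Each camera call takes 0.05 s, during which the arm holds its last target. There are 200 camera calls.

## Working session

There is one attempt and no reset: what is moved stays moved. The work goes in short steps, Python scripts to look and compute and a tool call to move; the robot and the scene stay as the last step left them, time stands still between calls to the robot, and variables do not carry over. Pictures are saved under pics/ and viewed, at most 10 in all, crops included, and the job is handed in when it is done.

```bash
ls; mkdir -p pics; python3 - <<'E'
from bench import r, grab_frame, camera_info, hand_in
import cv2,numpy as np
o=r.get_obs();print(o['clock'],o['tcp_pos'],o['orientation'],o['joints'],o['grip_width'])
for n in("top","scene"):
    p,d=grab_frame(n);cv2.imwrite(f'pics/{n}1.png',p);np.save(f'pics/{n}1.npy',d)
    i=camera_info(n);print(n,i)
E
```

```text
bench.py
pics
0.0 [0.28779861 0.61006948 0.30291829] [-6.86690747e-01 -3.06535205e+00  2.81704912e-03] [-1.23811416  0.47781     0.02234391  1.55645319 -0.01150458  1.10927079
 -0.08309075] 0.08523062925656563
top {'camera_matrix': array([[373.32226112,   0.        , 253.01364955],
       [  0.        , 373.32226112, 188.58039396],
       [  0.        ,   0.        ,   1.        ]]), 'R': array([[-0.01269721, -0.9997468 , -0.01857745],
       [-0.98293204,  0.01588942, -0.18328156],
       [ 0.18353034,  0.0159332 , -0.98288491]]), 't': array([0.0495634 , 0.54965215, 0.78914609])}
scene {'camera_matrix': array([[484.32204624,   0.        , 249.4954133 ],
       [  0.        , 484.32204624, 190.42948263],
       [  0.        ,   0.        ,   1.        ]]), 'R': array([[ 0.6302308 , -0.77637532, -0.00710569],
       [-0.54481257, -0.4356998 , -0.71648095],
       [ 0.55316218,  0.45541963, -0.69757047]]), 't': array([-0.31719543,  0.35870105,  0.56993147])}
```

View pics/top1.png

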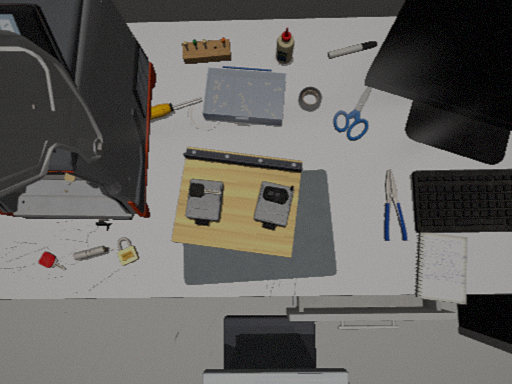

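View pics/scene1.png

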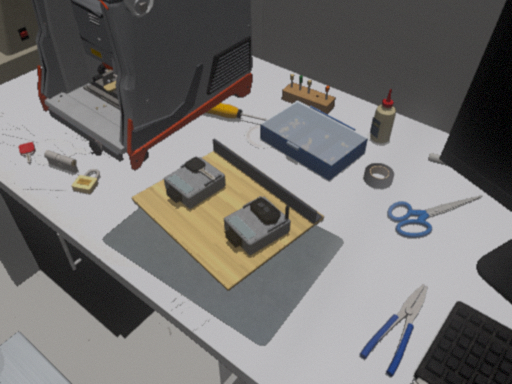

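The top view shows the tester (fob and antenna) at about (273,204) with its button at (269,226). The key reader is at about (205,201), and the stop runs from (187,155) to (300,165).

```bash
cat > m.py <<'E'
from bench import r, grab_frame, camera_info, hand_in
import cv2,numpy as np
def cloud(n,d=None):
    if d is None: p,d=grab_frame(n)
    i=camera_info(n);K=i['camera_matrix']
    v,u=np.mgrid[:384,:512]
    c=np.stack([(u-K[0,2])/K[0,0]*d,(v-K[1,2])/K[1,1]*d,d],-1)
    w=(c-i['t'])@i['R']; w[d==0]=np.nan
    return w
E
python3 - <<'E'
from m import *
d=np.load('pics/top1.npy');p=cv2.imread('pics/top1.png');w=cloud('top',d)
for u,v in [(187,155),(240,160),(300,165),(273,190),(285,215),(260,215),(269,226),(240,220),(205,215),(292,188),(240,320),(310,250)]: print((u,v),w[v,u].round(4))
def rect(name,box,z0,z1,ang=None):
    u0,v0,u1,v1=box;q=w[v0:v1,u0:u1].reshape(-1,3);q=q[(q[:,2]>z0)&(q[:,2]<z1)]
    print(name,len(q),cv2.minAreaRect((q[:,:2]*1000).astype(np.float32)),np.median(q[:,2]))
rect('tester',(245,172,300,235),.036,.07)
rect('reader',(180,172,232,235),.036,.07)
rect('stop',(180,146,306,172),.032,.05)
rect('board',(170,150,304,258),.006,.05)
v0=170
im=cv2.resize(p[140:260,165:315],None,fx=5,fy=5,interpolation=cv2.INTER_CUBIC);cv2.imwrite('pics/crop1.png',im)
E
```

```text
(187, 155) [0.6344 0.1945 0.0401]
(240, 160) [0.6199 0.071  0.0412]
(300, 165) [ 0.612  -0.0699  0.0156]
(273, 190) [ 0.5452 -0.003   0.0576]
(285, 215) [ 0.4902 -0.029   0.0456]
(260, 215) [0.4909 0.0269 0.0466]
(269, 226) [0.4666 0.0071 0.0409]
(240, 220) [0.4839 0.0734 0.0121]
(205, 215) [0.493  0.1504 0.044 ]
(292, 188) [ 0.5461 -0.044   0.0733]
(240, 320) [ 0.1595  0.1105 -0.6509]
(310, 250) [ 0.4131 -0.0869  0.0047]
tester 1393 ((512.8816528320312, -3.897350311279297), (75.96244049072266, 101.82935333251953), 76.15592956542969) 0.04599156333822513
reader 1376 ((524.1324462890625, 153.67971801757812), (76.92900085449219, 101.9642333984375), 83.078369140625) 0.045469470976971994
stop 394 ((617.8431396484375, 64.90325927734375), (277.15118408203125, 6.757111549377441), 81.7095718383789) 0.04057906336096767
board 10886 ((525.3013305664062, 76.90887451171875), (303.28387451171875, 254.140625), 87.85574340820312) 0.012011122825296212
```

View pics/crop1.png

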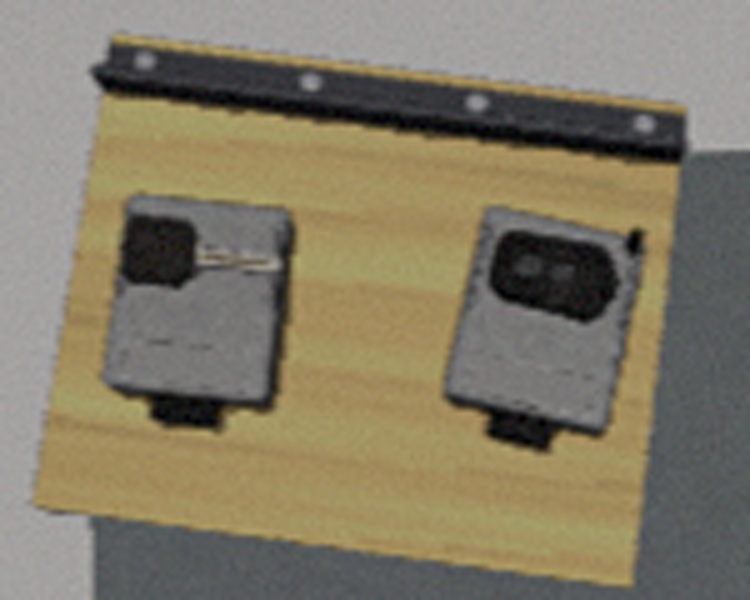

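The crop confirms it: fob and antenna are on the right-hand device, its button is low and centred at (518,430), and it is skewed clockwise relative to the stop. The measured sizes (102 x 76, bar 277 x 6.8, top at 46 mm) agree with the given ones. Next I work out the approach.

```bash
cat > go.py <<'E'
# frame: n = square into stop, t = left along stop; prints tool-axis shift to a target
import sys
from m import *
from scipy.spatial.transform import Rotation as Rt
th=np.radians(-8.3); n=np.array([np.cos(th),np.sin(th),0]); t=np.array([-n[1],n[0],0])
a,b,z=map(float,sys.argv[1:4])
o=r.get_obs(); R=Rt.from_rotvec(o['orientation'])
G=Rt.from_matrix(np.stack([-n,np.cross([0,0,-1],-n),[0,0,-1]],1))
P=a*n+b*t+np.array([0,0,z]); p=np.array(o['tcp_pos'])
print('clock',o['clock'],'now n,t,z',(p@n).round(4),(p@t).round(4),p[2].round(4),'target',P.round(4))
print('shift tool',R.inv().apply(P-p).round(4),'rotvec',(R.inv()*G).as_rotvec().round(4),'F',o['contact_force'].round(2))
E
python3 go.py .434 .073 .2
```

```text
clock 0.1 now n,t,z 0.1968 0.6453 0.303 target [0.44   0.0096 0.2   ]
shift tool [-0.3938 -0.478   0.1039] rotvec [-1.60e-03 -1.00e-04 -2.96e-01] F [0.28 0.04 0.88]
```

Units first: shifts go in shares of 250 mm and turns go in shares of 2 pi rad. So -0.17 m / 0.25 = -0.68, -0.05 m / 0.25 = -0.2.

Emit:
send_path(
  offsets=[-0.08,-0.096,0,0,0,0,-0.2,-0.24,0,0,0,0,-0.32,-0.388,0,0,0,0,-0.44,-0.536,0,0,0,0,-0.56,-0.68,0,0,0,0],
  aperture=0,
  grip_n=20,
)

```text
clock: 0.6
tcp_pos: [0.3421, 0.3948, 0.3035]
orientation: [-0.687, -3.065, 0.001]
contact_force: [1.4, 0.2, -0.6]
grip_width: 0.0126
gripper_force: 0.0
```

Emit:
send_path(
  offsets=[-0.12,-0.148,0,0,0,0,-0.24,-0.292,0,0,0,0,-0.36,-0.44,0,0,0,0,-0.48,-0.584,0,0,0,0,-0.6,-0.72,0,0,0,0],
)

```text
clock: 1.1
tcp_pos: [0.4008, 0.168, 0.3038]
orientation: [-0.687, -3.065, -0.0]
contact_force: [-0.1, -0.1, 0.1]
grip_width: -0.0003
gripper_force: 0.0
```

```bash
python3 go.py .434 .073 .2
```

```text
clock 1.1 now n,t,z 0.3723 0.2241 0.3038 target [0.44   0.0096 0.2   ]
shift tool [-0.1031 -0.1265  0.1038] rotvec [-0.     -0.0003 -0.2962] F [-0.11 -0.14  0.14]
```

In the tool's units: -0.1265 m / 0.25 = -0.506, -0.103 m / 0.25 = -0.412, -0.296 rad / 6.2832 = -0.0471.

Emit:
send_path(
  offsets=[-0.1,-0.12,0.08,0,0,-0.0159,-0.2,-0.24,0.16,0,0,-0.0318,-0.32,-0.38,0.24,0,0,-0.0471,-0.412,-0.506,0.32,0,0,-0.0471,-0.412,-0.506,0.4,0,0,-0.0471],
)

```text
clock: 1.6
tcp_pos: [0.4404, 0.0065, 0.2033]
orientation: [0.24, 3.132, -0.003]
contact_force: [0.4, -0.1, 0.4]
grip_width: -0.0002
gripper_force: 0.0
```

Emit:
send_path(
  offsets=[0,0,0,0,0,0],
)

```text
clock: 1.7
tcp_pos: [0.4385, 0.0105, 0.2019]
orientation: [-0.231, -3.128, 0.003]
contact_force: [0.0, 0.2, 0.1]
grip_width: -0.0001
gripper_force: 0.0
```

```bash
python3 go.py .434 .073 .105
```

```text
clock 1.7 now n,t,z 0.4324 0.0737 0.2019 target [0.44   0.0096 0.105 ]
shift tool [-0.0021 -0.0005  0.0969] rotvec [-0.0022 -0.0047 -0.0028] F [0.02 0.19 0.1 ]
```

In the tool's units: 0.097 m / 0.25 = 0.388, 0.09 m / 0.25 = 0.36.

Emit:
send_path(
  offsets=[0,0,0.12,0,0,0,0,0,0.24,0,0,0,0,0,0.36,0,0,0,0,0,0.388,0,0,0,0,0,0.388,0,0,0],
)

```text
clock: 2.2
tcp_pos: [0.4399, 0.0126, 0.1068]
orientation: [-0.225, -3.132, 0.0]
contact_force: [-0.1, -0.5, -0.1]
grip_width: -0.0002
gripper_force: 0.0
```

```bash
python3 go.py .434 .073 .09; python3 - <<'E'
from m import *
p,d=grab_frame('scene');w=cloud('scene',d)
pos=np.array(r.get_obs()['tcp_pos'])
cv2.imwrite('pics/s2.png',p)
q=w.reshape(-1,3);m=(np.hypot(*(q[:,:2]-pos[:2]).T)<.03)&(q[:,2]>.013)&(q[:,2]<.09)
q=q[m];print(pos,len(q));
for a in np.arange(.013,.09,.005):
    s=q[(q[:,2]>=a)&(q[:,2]<a+.005)]
    if len(s):print(a.round(3),len(s),s.min(0).round(3),s.max(0).round(3))
b=camera_info('scene');c=b['camera_matrix']@(b['R']@np.r_[pos[:2],.03]+b['t']);c=(c[:2]/c[2]).astype(int);print(c)
x0,y0=max(c[0]-70,0),max(c[1]-60,0)
cv2.imwrite('pics/s2c.png',cv2.resize(p[y0:y0+120,x0:x0+140],None,fx=5,fy=5,interpolation=cv2.INTER_CUBIC))
E
```

```text
clock 2.2 now n,t,z 0.4335 0.0759 0.1068 target [0.44   0.0096 0.09  ]
shift tool [-0.0006 -0.0029  0.0168] rotvec [-0.0002 -0.0017  0.0013] F [-0.13 -0.52 -0.1 ]
[0.44051543 0.01242036 0.10764153] 397
0.013 7 [ 0.411 -0.007  0.013] [0.456 0.021 0.014]
0.018 3 [ 0.461 -0.005  0.021] [0.462 0.009 0.023]
0.023 17 [ 0.457 -0.007  0.024] [0.463 0.013 0.028]
0.028 13 [ 0.458 -0.007  0.029] [0.463 0.011 0.033]
0.033 27 [ 0.43  -0.007  0.033] [0.465 0.007 0.038]
0.038 22 [ 0.428 -0.007  0.038] [0.465 0.019 0.042]
0.043 30 [ 0.428 -0.003  0.044] [0.443 0.018 0.048]
0.048 32 [ 0.428 -0.003  0.048] [0.445 0.02  0.053]
0.053 29 [ 0.427 -0.003  0.053] [0.441 0.026 0.058]
0.058 26 [ 0.428 -0.002  0.058] [0.435 0.026 0.063]
0.063 24 [ 0.427 -0.001  0.063] [0.434 0.025 0.068]
0.068 15 [0.428 0.    0.068] [0.431 0.022 0.073]
0.073 12 [ 0.426 -0.     0.073] [0.431 0.023 0.077]
0.078 41 [ 0.424 -0.013  0.078] [0.436 0.038 0.083]
0.083 60 [ 0.422 -0.011  0.083] [0.45  0.04  0.088]
0.088 39 [ 0.423 -0.012  0.088] [0.448 0.04  0.09 ]
[219 246]
```

View pics/s2c.png

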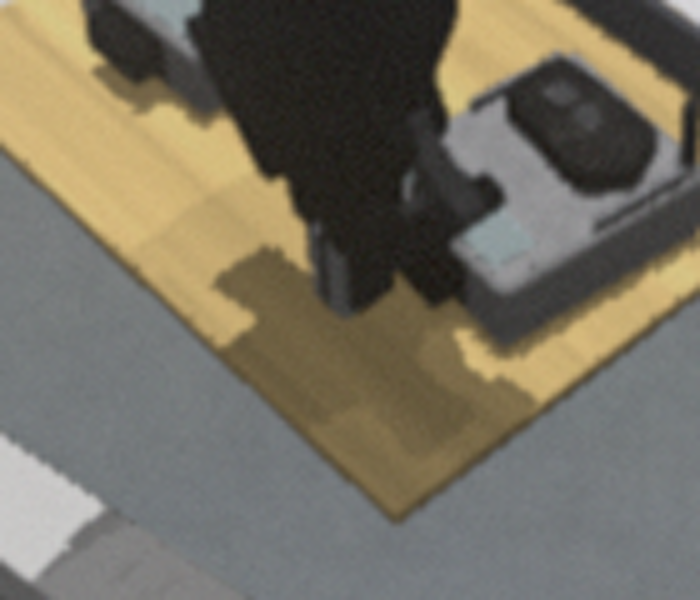

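The fingertip is at z≈0.033 with the TCP at 0.107, so the 73 mm applies to shut fingers. It stands just in front of the button and in line with it, so I lower to button height and push.

Emit:
send_path(
  offsets=[0,-0.012,0.024,0,0,0,0,-0.012,0.052,0,0,0,-0.016,-0.012,0.052,0,0,0,-0.032,-0.012,0.052,0,0,0,-0.048,-0.012,0.052,0,0,0],
)

```text
clock: 2.75
tcp_pos: [0.4517, 0.0071, 0.094]
orientation: [-0.227, -3.133, -0.0]
contact_force: [-3.2, -0.7, 1.9]
grip_width: -0.0002
gripper_force: 1.4
```

Emit:
send_path(
  offsets=[-0.02,0,0,0,0,0,-0.04,0,0,0,0,0,-0.06,0,0,0,0,0,-0.08,0,0,0,0,0,-0.08,0,0,0,0,0],
)

```text
clock: 3.25
tcp_pos: [0.4727, 0.0042, 0.094]
orientation: [0.227, 3.131, 0.0]
contact_force: [-0.1, -0.5, -0.3]
grip_width: -0.0
gripper_force: 0.0
```

```bash
python3 go.py .492 .073 .094;  python3 - <<'E'
from m import *
p,d=grab_frame('scene');w=cloud('scene',d)
cv2.imwrite('pics/s3c.png',cv2.resize(p[130:280,120:330],None,fx=3.5,fy=3.5,interpolation=cv2.INTER_CUBIC))
E
```

```text
clock 3.25 now n,t,z 0.4671 0.0723 0.094 target [0.4974 0.0012 0.094 ]
shift tool [-0.0249  0.0007  0.0001] rotvec [ 0.0002  0.0019 -0.0001] F [-0.07 -0.52 -0.28]
```

View pics/s3c.png

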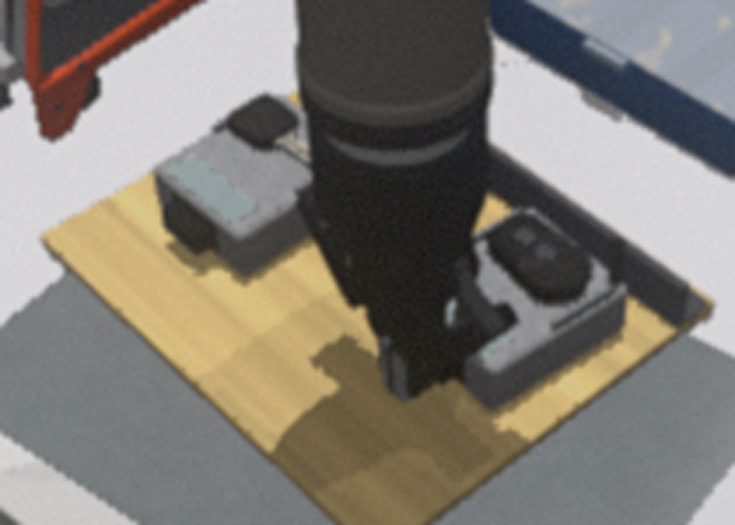

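The tester has moved toward the stop and squared up, and the finger is behind its button at about (420,370). I keep pushing, slowly near the end.

In the tool's units: -0.017 m / 0.25 = -0.068, -0.015 m / 0.25 = -0.06.

Emit:
send_path(
  offsets=[-0.016,0,0,0,0,0,-0.032,0,0,0,0,0,-0.048,0,0,0,0,0,-0.06,0,0,0,0,0,-0.068,0,0,0,0,0],
)

```text
clock: 3.8
tcp_pos: [0.4885, 0.0018, 0.0938]
orientation: [-0.227, -3.133, 0.0]
contact_force: [-3.4, 0.1, 0.6]
grip_width: 0.0002
gripper_force: 1.6
```

Emit:
send_path(
  offsets=[-0.004,0,0,0,0,0,-0.008,0,0,0,0,0,-0.012,0,0,0,0,0,-0.012,0,0,0,0,0],
)

```text
clock: 4.2
tcp_pos: [0.4908, 0.0013, 0.0938]
orientation: [-0.227, -3.133, 0.0]
contact_force: [-4.0, -0.6, 1.9]
grip_width: -0.0004
gripper_force: 2.0
```

```bash
python3 go.py .492 .073 .094
```

```text
clock 4.2 now n,t,z 0.4855 0.0722 0.0938 target [0.4974 0.0012 0.094 ]
shift tool [-0.0065  0.0008 -0.0002] rotvec [-0.0001 -0.0007  0.    ] F [-3.99 -0.57  1.9 ]
```

In the tool's units: -0.003 m / 0.25 = -0.012, -0.002 m / 0.25 = -0.008.

Emit:
send_path(
  offsets=[-0.004,0,0,0,0,0,-0.008,0,0,0,0,0,-0.012,0,0,0,0,0,-0.012,0,0,0,0,0],
)

```text
clock: 4.6
tcp_pos: [0.4938, 0.0008, 0.0938]
orientation: [-0.228, -3.133, 0.0]
contact_force: [-5.5, -0.8, 2.5]
grip_width: 0.0001
gripper_force: 2.5
```

Emit:
send_path(
  offsets=[-0.004,0,0,0,0,0,-0.008,0,0,0,0,0,-0.012,0,0,0,0,0,-0.012,0,0,0,0,0],
)

```text
clock: 5.0
tcp_pos: [0.4947, 0.0005, 0.0933]
orientation: [-0.227, -3.128, 0.0]
contact_force: [-10.2, 0.5, 7.0]
grip_width: -0.0
gripper_force: 4.9
```

```bash
python3 go.py .492 .073 .094
```

```text
clock 5.0 now n,t,z 0.4894 0.0719 0.0933 target [0.4974 0.0012 0.094 ]
shift tool [-0.0026  0.0011 -0.0007] rotvec [-0.0006 -0.0055 -0.0001] F [-10.16   0.52   7.03]
```

In the tool's units: -0.001 m / 0.25 = -0.004.

Emit:
send_path(
  offsets=[0,0,0,0,0,0,-0.004,0,0,0,0,0,-0.004,0,0,0,0,0,-0.004,0,0,0,0,0,-0.004,0,0,0,0,0],
)

```text
clock: 5.5
tcp_pos: [0.4948, 0.0004, 0.0932]
orientation: [-0.227, -3.126, 0.0]
contact_force: [-11.8, 0.5, 6.0]
grip_width: -0.0001
gripper_force: 5.8
```

```bash
python3 - <<'E'
from m import *
print(r.get_obs()['contact_force'])
p,d=grab_frame('scene');w=cloud('scene',d)
cv2.imwrite('pics/s4c.png',cv2.resize(p[150:280,190:340],None,fx=5,fy=4.6,interpolation=cv2.INTER_CUBIC))
E
```

```text
[-11.82638444   0.45443808   6.01658959]
```

View pics/s4c.png

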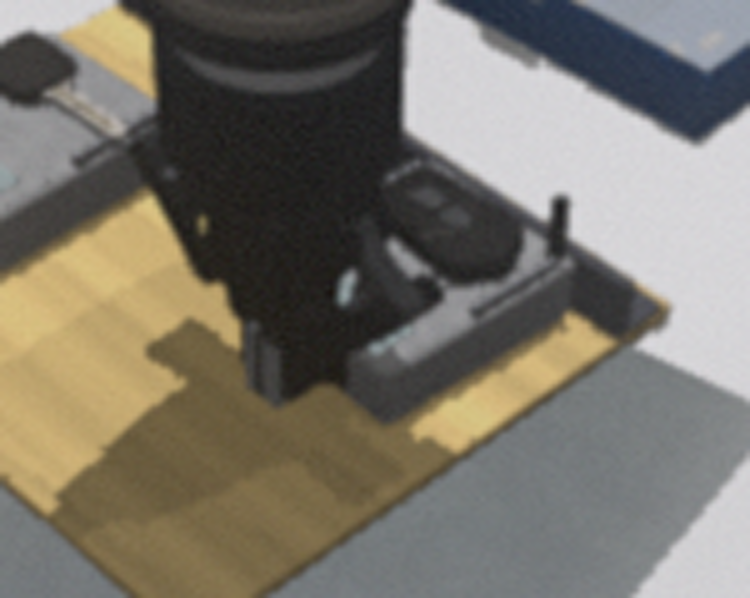

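The rear edge meets the stop at about (570,270). The force has climbed steeply past 5 N to 12 N and was held for over 0.5 s. The 3 to 5 N rise over about 6 mm matches the button's travel. I retract straight back.

In the tool's units: 0.05 m / 0.25 = 0.2, 0.02 m / 0.25 = 0.08.

Emit:
send_path(
  offsets=[0.016,0,0,0,0,0,0.04,0,0,0,0,0,0.08,0,0,0,0,0,0.14,0,0,0,0,0,0.2,0,0,0,0,0],
)

```text
clock: 6.05
tcp_pos: [0.4495, 0.008, 0.0944]
orientation: [0.227, 3.13, 0.001]
contact_force: [0.0, 0.3, -0.8]
grip_width: -0.0001
gripper_force: 0.0
```

Emit:
send_path(
  offsets=[0,0,-0.12,0,0,0,0,0,-0.28,0,0,0,0,0,-0.44,0,0,0,0,0,-0.6,0,0,0,0,0.16,-0.72,0,0,0],
)

```text
clock: 6.55
tcp_pos: [0.4553, 0.0435, 0.2771]
orientation: [0.24, 3.127, 0.001]
contact_force: [0.7, 0.8, -0.9]
grip_width: 0.0001
gripper_force: 0.0
```

Emit:
send_path(
  offsets=[0,0.2,0,0,0,0,0,0.4,0,0,0,0,0,0.6,0,0,0,0,0,0.8,0,0,0,0,0,0.8,0,0,0,0],
)

```text
clock: 7.05
tcp_pos: [0.4831, 0.2541, 0.2746]
orientation: [0.21, 3.131, 0.009]
contact_force: [-0.9, 0.5, -0.8]
grip_width: 0.0001
gripper_force: 0.0
```

```bash
python3 - <<'E'
from m import *
print(r.get_obs()['contact_force'])
p,d=grab_frame('top');w=cloud('top',d)
def rect(name,box,z0,z1):
    u0,v0,u1,v1=box;q=w[v0:v1,u0:u1].reshape(-1,3);q=q[(q[:,2]>z0)&(q[:,2]<z1)]
    print(name,len(q),cv2.minAreaRect((q[:,:2]*1000).astype(np.float32)),np.median(q[:,2]))
rect('tester+stop',(245,140,320,235),.036,.07)
rect('reader',(180,172,232,235),.036,.07)
cv2.imwrite('pics/t5.png',cv2.resize(p[130:260,165:325],None,fx=4.6,fy=4.6,interpolation=cv2.INTER_CUBIC))
E
```

```text
[-0.87034764  0.52662602 -0.77674831]
tester+stop 1525 ((556.6616821289062, 1.6225357055664062), (132.75839233398438, 109.89212036132812), 81.62847900390625) 0.04546683937841224
reader 1383 ((524.3096923828125, 153.49276733398438), (76.25005340576172, 101.80673217773438), 83.11457824707031) 0.045388973857791295
```

View pics/t5.png

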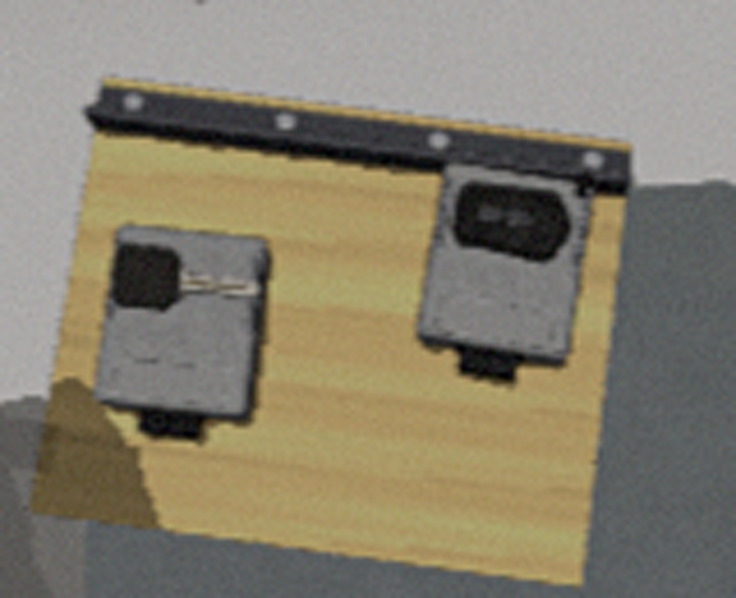

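The tester lies flush and square against the stop at about (515,165), with its button out at (488,365). Tester and bar together measure 110 mm, against 108 mm expected. The reader has moved less than 0.5 mm.

Emit:
send_path(
  offsets=[0,0,0,0,0,0,0,0,0,0,0,0],
  lines="1,2",
)

```text
clock: 7.3
tcp_pos: [0.4835, 0.2435, 0.2741]
```

```bash
python3 -c "
from bench import r, grab_frame, camera_info, hand_in
print(hand_in())"
```

```text
the job is handed in; nothing more can be done
None
```

I slid the fob tester flush and square against the stop, pressed its button fully in for over 0.5 s at 10–12 N and let it come out again; the key reader stayed put, and I handed the job in at about 7.3 s (no verdict was returned).

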